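# Put the two leftover bowls back on their stacks

### The arm

A 6-joint arm with a two-finger parallel gripper is mounted at the origin on the work surface. World frame = base frame: x ahead of the robot, y to its left, z up, the work surface at z = 0. Lengths are in m, angles in rad, forces in N, time in s.
With the tool pointing down it reaches from about 0.4 to 0.825 m from the base axis. Payload 7 kg.
Tool frame: the origin (TCP) lies midway between the tips of the shut fingers; the grasp point (between the pads) lies 19 mm behind it; z points along the fingers, y is the line along which they close (so a half turn about z gives the same grasp; the last joint's range is limited). The gripper opens to 85 mm and grips with 20 to 120 N. Pads are 22 mm wide; open, the fingers measure 114 mm over their backs; the gripper's body (76 mm by 85 mm) begins 54 mm behind the grasp point. The pads swing forward as they close: fully open they stand 13 mm farther back than shut.
Start: joints at [1.486, 0.359, 0.012, 0, -1.224, -0.288], TCP at [0.246, 0.629, 0.231] pointing down, gripper open.
Joint ranges: [-3.07, 3.07], [-1.43, 2.12], [-1.02, 1.25], [-3.03, 1.67], [-3.05, -0], [-3.03, 3.03]. Speed limits (rad/s): [2.39, 2.39, 3.01, 3.14, 3.14, 3.14].

### API

Orientations are given as a rotation vector (axis times angle).
In Python, from rig import arm gives the robot as it stands.
- The arm moves only by the tool step_arm, never from a script. Its argument "motion" is a list of rows, each a list of 7 numbers: the opening, from 0 (shut) to 1 (fully open), then the shift along the tool's x, y, z scaled (see below), then the turn, a rotation vector about the tool's x, y, z scaled (see below). A call has 1 to 5 rows; each row shifts and turns the commanded pose from where the row before left it, along the tool's axes as they then stand; what a row does not reach is not made up. The controller multiplies each number of a shift by 120 mm and each number of a turn by 120 degrees. A row lasts 1/10 s, in which the tool goes at most 50 mm and 8.59 degrees, less where a joint would pass 70% of its speed; a pose out of reach is approached as far as the arm can. A call with a number of a shift or a turn outside -1 to 1 is refused whole. A call with a gripper value outside its range is refused whole. The fingers move at their own pace and stop on an object; "squeeze" is the grip in N (left out, the last holds). Time passes only in rows, so rows that do not move let the fingers close. It gives the time, the measured TCP pose, the force, the opening and the grip force at its end, in the units of the state.
- arm.state(): the state, without advancing time (a new reading comes with each control period).
- arm.read_camera(name): name is "scene" or "side" or "wrist"; returns the picture (400x640x3 uint8, red, green, blue); there is no depth.
- arm.camera_model(name): a dict with "K" (3x3 intrinsics, pixels), "R" (3x3) and "t" (3): a world point X has camera coordinates R X + t. Camera axes: x right, y down, z forward; pixel columns grow to the right and rows downward; lengths in m; the calibration is good to about 2 mm. A picture is of the moment at which its call begins: read the wrist's pose just before it. camera_model takes no time and is no camera call; for the wrist camera it gives the pose at the moment of the call.
- arm.job_done(): hands the job in; it is judged then, once.
The state is a dict: "time_s": time; "joints": joint angles; "dq": joint speeds; "joint_torque": joint torques, N m; "position": TCP position; "ee_rot": TCP orientation; "ft_force": force on the tool from outside, world axes, zero at the start; "moment": the same for the moment, N m; "finger_gap": finger opening in m; "grasp_force": force on a finger pad.
Only numpy, scipy, OpenCV 4.12 (cv2) and the standard library are available. Lean on these libraries where they do the work, as an engineer would, in place of code of your own. Each camera call takes 0.05 s, during which the arm holds its last target. There are 200 camera calls.

### The job

Put away the two bowls left out on the counter: nest each one, upright and fully down, into the top of the stack of its own size on the oak board. Lower them in rather than dropping them, leave both stacks standing where they are, and do not disturb the mill, the mug or the bowl of onions.

Things in the scene. Friction and masses are not known exactly. Their poses are not given: they have to be found in the camera images.
- large_bowl: Large white footed stoneware bowl left out, upright and empty, on the counter. 130 mm across, 76 mm high, about 0.3 kg; foot 62 mm across. Top 14 mm: an upright lip, 8 mm thick, inside straight to 16 mm below the rim; below it the outside draws in. Flat inner floor 26 mm above the underside. Origin: centre of its underside, z up its axis; round, so yaw means nothing.
- large_stack_upper: Upper, open and empty bowl of the stack of two large bowls on the oak board; same shape as large_bowl. These bowls nest with about 2.5 mm of play all round, foot standing on the floor of the bowl below: each sits 26 mm above the one beneath it. Origin: centre of its underside, z up its axis; round, so yaw means nothing.
- large_stack_lower: Lower bowl of the stack of two large bowls, standing loose on the oak board; same shape as large_bowl. Origin: centre of its underside, z up its axis; round, so yaw means nothing.
- small_bowl: Small white footed stoneware bowl left out, upright and empty, on the counter. 100 mm across, 60 mm high, about 0.17 kg; foot 48 mm across. Top 12 mm: an upright lip, 8 mm thick, inside straight to 14 mm below the rim; below it the outside draws in. Flat inner floor 22 mm above the underside. Origin: centre of its underside, z up its axis; round, so yaw means nothing.
- small_stack_upper: Upper, open and empty bowl of the stack of two small bowls on the oak board; same shape as small_bowl. These bowls nest with about 2.5 mm of play all round, foot standing on the floor of the bowl below: each sits 22 mm above the one beneath it. Origin: centre of its underside, z up its axis; round, so yaw means nothing.
- small_stack_lower: Lower bowl of the stack of two small bowls, standing loose on the oak board; same shape as small_bowl. Origin: centre of its underside, z up its axis; round, so yaw means nothing.
- board: Oak serving board, fixed, 180 x 340 mm, 18 mm thick, carrying the two stacks about 180 mm apart along its length; either stack may be at either end. Origin: centre of its underside, y along its length.
- pepper_mill: Walnut pepper mill standing upright, 54 mm across, 203 mm high. Origin: centre of its underside. Not part of the job.
- mug: Tall mug, cream with a bare clay foot, 82 mm across, 100 mm high, handle towards its +y reaching 76 mm from the axis. Origin: centre of its underside. Not part of the job.
- onion_bowl: Pale wooden bowl 160 mm across, about 95 mm high with the onions in it. Origin: centre of its underside. Not part of the job.
Mind the look-alikes: they are no part of the job. What is shaped like the large_stack_upper but pink or turquoise is not meant. Leave any purple or turquoise look-alike of the small_bowl alone.

How it is judged:
At the end, for the whole second after the job is handed in: Each loose bowl is nested in the stack of its own size: within 7 mm of the axis of the bowl below, 26 mm (large) or 22 mm (small) above it within 3 mm, upright within 0.06 rad, at rest. Each stack's own two bowls are still nested so, the lower upright on the board within 30 mm of its start (horizontal distance between large_stack_upper and large_stack_lower below 0.007 m and z of large_stack_upper in the frame of large_stack_lower between 0.023 and 0.029 m and angle between each of large_stack_upper, large_bowl, large_stack_lower, small_stack_upper, small_bowl, small_stack_lower's own z axis and vertical below 0.06 rad and horizontal distance between large_bowl and large_stack_upper below 0.007 m and z of large_bowl in the frame of large_stack_upper between 0.023 and 0.029 m and distance of each of large_stack_lower, small_stack_lower from where it was at the start of the episode below 0.03 m and z of each of large_stack_lower, small_stack_lower in the frame of board below 0.021 m and linear speed of each of large_bowl, small_bowl below 0.02 m/s and angular speed of each of large_bowl, small_bowl below 0.2 rad/s and horizontal distance between small_stack_upper and small_stack_lower below 0.007 m and z of small_stack_upper in the frame of small_stack_lower between 0.019 and 0.025 m and horizontal distance between small_bowl and small_stack_upper below 0.007 m and z of small_bowl in the frame of small_stack_upper between 0.019 and 0.025 m); the robot touches nothing.
It fails at once if the large loose bowl is dropped (falls free of the fingers faster than 0.6 m/s, about 2 cm of fall) (contact force between the fingers and large_bowl below 0.05 N and linear speed of large_bowl above 0.6 m/s).
It fails at once if the small loose bowl is dropped (falls free of the fingers faster than 0.6 m/s, about 2 cm of fall) (contact force between the fingers and small_bowl below 0.05 N and linear speed of small_bowl above 0.6 m/s).
It fails at once if the pepper mill is knocked over or pushed more than 4 cm (distance of pepper_mill from where it was at the start of the episode above 0.04 m or angle between pepper_mill's own z axis and vertical above 0.4 rad).
It fails at once if the mug is knocked over or pushed more than 4 cm (distance of mug from where it was at the start of the episode above 0.04 m or angle between mug's own z axis and vertical above 0.4 rad).
It fails at once if the bowl of onions is knocked over or pushed more than 4 cm (distance of onion_bowl from where it was at the start of the episode above 0.04 m or angle between onion_bowl's own z axis and vertical above 0.4 rad).
It also fails if it takes over 59 s, if anything falls off the work surface, if the arm or the gripper's body presses on something with over 40 N, if the wrist force passes 120 N, or if a joint passes its speed limit or range.

## Working session

There is one attempt and no reset: what is moved stays moved. The work goes in short steps, Python scripts to look and compute and a tool call to move; the robot and the scene stay as the last step left them, time stands still between calls to the robot, and variables do not carry over. Pictures are saved under pics/ and viewed, at most 10 in all, crops included, and the job is handed in when it is done.

Besides the shell and the picture viewer there is one more tool, called after "Call:" by a JSON object that holds its "method" and its "body". step_arm: Moves the arm, as the interface text tells. Shifts and turns lie within -1 to 1; 1 stands for 120 mm of shift or 120 degrees of turn. Its arguments: {"type":"object","properties":{"motion":{"type":"array"},"squeeze":{"type":"number"}},"required":["motion"]}

```bash
mkdir -p pics; ls; python3 - <<'E'
from rig import arm
import cv2,numpy as np
s=arm.state();print(s)
for n in("scene","side","wrist"):
    m=arm.camera_model(n);im=arm.read_camera(n)
    cv2.imwrite(f"pics/{n}0.png",im[:,:,::-1]);print(n,np.round(m["K"],1).tolist(),np.round(-m["R"].T@m["t"],3),np.round(m["R"],3).tolist())
E
```

```text
pics
{'time_s': 0.0, 'joints': array([ 1.48610564e+00,  3.59357364e-01,  1.10528265e-02, -3.53873073e-04,
       -1.22408744e+00, -2.88110046e-01]), 'dq': array([0.00062921, 0.0005449 , 0.00060045, 0.00032353, 0.00026982,
       0.00029002]), 'joint_torque': array([ 1.55885991e-03, -5.83318806e+01,  2.93420041e+01,  6.93667352e+00,
       -5.99776773e-03, -1.32005468e-06]), 'position': array([0.24569359, 0.62817795, 0.23037947]), 'ee_rot': array([ 3.08554484e+00, -5.82094296e-01, -2.65308179e-04]), 'ft_force': array([-0.49500372, -0.05256952, -1.11490276]), 'moment': array([-0.00319027,  0.00821333,  0.00059861]), 'grasp_force': 0.0, 'finger_gap': 0.08524483867515936}
scene [[483.9, 0.0, 317.3], [0.0, 483.9, 205.8], [0.0, 0.0, 1.0]] [1.19  0.81  0.717] [[-0.808, 0.589, 0.007], [0.298, 0.419, -0.858], [-0.508, -0.691, -0.514]]
side [[504.9, 0.0, 327.6], [0.0, 504.9, 195.4], [0.0, 0.0, 1.0]] [0.472 1.005 0.694] [[-0.995, -0.095, 0.022], [-0.067, 0.5, -0.864], [0.071, -0.861, -0.504]]
wrist [[292.0, 0.0, 319.6], [0.0, 292.0, 201.6], [0.0, 0.0, 1.0]] [0.313 0.602 0.374] [[-0.364, -0.931, 0.002], [-0.894, 0.35, 0.28], [-0.261, 0.101, -0.96]]
```

View pics/scene0.png

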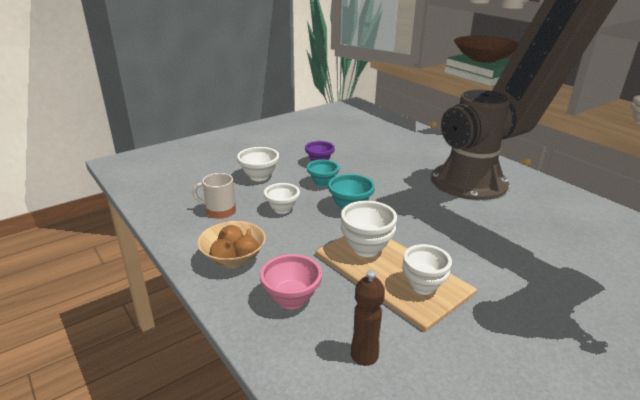

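View pics/side0.png

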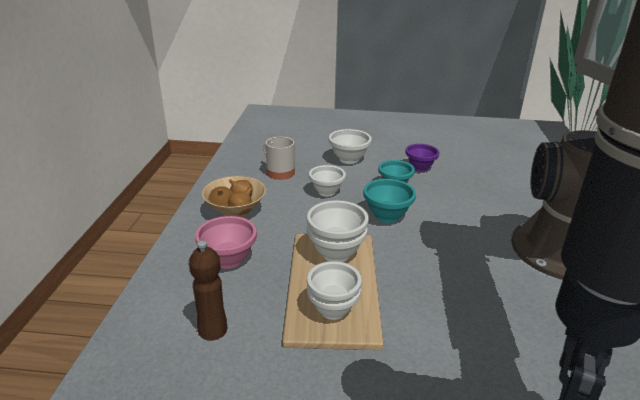

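Scene image: white candidates are the loose large bowl at (258,163) and the loose small bowl at (282,198). The large stack is at (368,228) and the small stack at (426,270). The look-alikes are turquoise (351,190) and (322,172), purple (319,152) and pink (291,280). In the side image the same four white things are at (350,146), (327,180), (337,232) and (333,290), with the mill at (208,295), the mug at (280,158) and the onions at (234,196).

I choose the white ones and will fit their rims in both views.

```bash
cat > h.py <<'E'
import cv2,numpy as np
from scipy.optimize import least_squares
def proj(m,P):
    c=np.asarray(P)@m["R"].T+m["t"]; q=c@m["K"].T; return q[...,:2]/q[...,2:]
def mask(im,box):
    x0,y0,x1,y1=box; hsv=cv2.cvtColor(im[:,:,:3].copy(),cv2.COLOR_RGB2HSV)
    k=((hsv[...,1]<45)&(hsv[...,2]>150)).astype(np.uint8); o=np.zeros_like(k);o[y0:y1,x0:x1]=k[y0:y1,x0:x1]
    n,l,s,_=cv2.connectedComponentsWithStats(o); return (l==1+np.argmax(s[1:,4])) 
def ext(mk):
    # subpixel-ish extents left,right,top of silhouette
    c=np.where(mk.any(0))[0]; r=np.where(mk.any(1))[0]; return np.array([c[0]-.5,c[-1]+.5,r[0]-.5])
def rimext(m,x,y,z,R):
    a=np.linspace(0,2*np.pi,721); C=np.c_[x+R*np.cos(a),y+R*np.sin(a),0*a+z]
    p=proj(m,C); return np.array([p[:,0].min(),p[:,0].max(),p[:,1].min()])
def fit(ms,es,R=None,x0=(.5,.4,.1)):
    f=lambda v:np.concatenate([rimext(m,*v[:3],v[3] if R is None else R)-e for m,e in zip(ms,es)])
    s=least_squares(f,list(x0)+([.06] if R is None else [])); return s.x,s.fun
def tri(ms,ps):
    f=lambda v:np.concatenate([proj(m,v)-p for m,p in zip(ms,ps)])
    s=least_squares(f,[.5,.4,.05]); return s.x,np.abs(s.fun).max()
E
python3 - <<'E'
from h import *
from rig import arm
ms=[arm.camera_model(n) for n in("scene","side")]
ims=[cv2.imread(f"pics/{n}0.png")[:,:,::-1] for n in("scene","side")]
B={"large":((232,140,285,188),(322,122,378,170)),"small":((258,178,306,220),(303,160,351,202)),
"Lst":((335,195,403,262),(300,197,373,265)),"Sst":((397,240,456,300),(301,258,366,325))}
R={"large":.065,"small":.05,"Lst":.065,"Sst":.05}
np.set_printoptions(precision=4,suppress=True)
for k,b in B.items():
    es=[ext(mask(i,x)) for i,x in zip(ims,b)]
    v,_=fit(ms,es);w,r=fit(ms,es,R[k]);print(k,[e.tolist() for e in es],v,w,r.round(1),"rad",np.hypot(*w[:2]))
P={"mugtop":((219,178),(280,141)),"milltop":((372,273),(202,244)),"turqL":((352,182),(389,187)),"turqS":((323,166),(396,167)),"pink":((291,270),(226,235)),"onion":((232,243),(234,192)),"purple":((320,146),(422,149))}
for k,p in P.items(): print(k,*tri(ms,[np.array(q) for q in p]))
c=[ims[0][130:310,190:470],ims[1][110:330,180:440]]
cv2.imwrite("pics/crop.png",np.hstack([cv2.resize(x,(390,330))[:,:,::-1] for x in c]))
E
```

```text
large [[231.5, 284.5, 139.5], [328.5, 371.5, 128.5]] [ 0.5251 -0.4061  0.086   0.0732] [ 0.5263 -0.401   0.0921] [ 5.9 -4.8  3.4 -0.3  0.  -3.6] rad 0.6616036692622005
small [[257.5, 305.5, 177.5], [308.5, 345.5, 164.5]] [ 0.5741 -0.195   0.0649  0.0578] [ 0.5748 -0.1918  0.071 ] [ 6.3 -5.4  2.4 -0.3  0.1 -2.6] rad 0.6059784106487623
Lst [[340.5, 402.5, 194.5], [306.5, 367.5, 199.5]] [0.5245 0.1167 0.1322 0.0669] [0.5248 0.1174 0.1338] [ 3.  -2.3  2.7 -0.7  0.9 -2.5] rad 0.5377512632316257
Sst [[396.5, 455.5, 239.5], [306.5, 361.5, 260.5]] [0.5158 0.2829 0.0999 0.055 ] [0.5164 0.2839 0.1046] [ 5.9 -4.8  2.3  0.  -0.1 -2.2] rad 0.5892797558769093
mugtop [ 0.7171 -0.2829  0.107 ] 0.10020089550019406
milltop [0.7328 0.3462 0.1994] 0.17959056989190003
turqL [ 0.412  -0.0874  0.0883] 0.6873010809998163
turqS [ 0.3889 -0.2519  0.0631] 0.13902273189060566
pink [0.759  0.1344 0.0752] 2.3598765956074033
onion [ 0.797  -0.0645  0.0553] 1.4150245272862207
purple [ 0.3101 -0.3745  0.0656] 0.3372381590476152
```

View pics/crop.png

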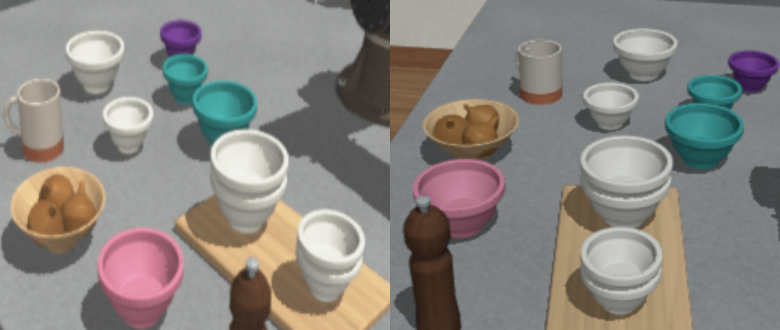

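The crop confirms my choices: loose white bowls and two white two-bowl stacks on the board. In the scene view the mask leaked into the counter, so I'm raising the threshold with Otsu per box.

```bash
cat >> h.py <<'E'
def mask(im,box):
    x0,y0,x1,y1=box; hsv=cv2.cvtColor(im.copy(),cv2.COLOR_RGB2HSV)
    v=np.where(hsv[...,1]<60,im.min(2),0).astype(np.uint8)[y0:y1,x0:x1].copy()
    w=v[v>0]; t,_=cv2.threshold(w.reshape(-1,1),0,255,cv2.THRESH_OTSU)
    bg=np.median(w[w<=t]); t=bg+.5*(np.median(w[w>t])-bg)
    o=np.zeros(im.shape[:2],np.uint8);o[y0:y1,x0:x1]=v>t
    n,l,s,_=cv2.connectedComponentsWithStats(o); return l==1+np.argmax(s[1:,4])
E
python3 - <<'E'
from h import *
from rig import arm
ms=[arm.camera_model(n) for n in("scene","side")]
ims=[cv2.imread(f"pics/{n}0.png")[:,:,::-1] for n in("scene","side")]
B={"large":((232,140,285,188),(322,122,378,170)),"small":((258,178,306,220),(303,160,351,202)),
"Lst":((335,195,403,262),(300,197,373,265)),"Sst":((397,240,456,300),(301,258,366,325))}
R={"large":.065,"small":.05,"Lst":.065,"Sst":.05}
np.set_printoptions(precision=4,suppress=True)
for k,b in B.items():
    es=[ext(mask(i,x)) for i,x in zip(ims,b)]
    v,_=fit(ms,es);w,r=fit(ms,es,R[k]);print(k,[e.tolist() for e in es],v,w,r.round(1),"rad",np.hypot(*w[:2]))
m=arm.camera_model("wrist");s=arm.state()
from scipy.spatial.transform import Rotation as Ro
T=Ro.from_rotvec(s["ee_rot"]).as_matrix();print("tool",T.round(3).tolist())
print("cam in tool",T.T@(-m["R"].T@m["t"]-s["position"]),"cam z in tool",T.T@m["R"][2])
E
```

```text
large [[236.5, 278.5, 146.5], [328.5, 371.5, 128.5]] [ 0.5257 -0.4102  0.0761  0.0652] [ 0.5257 -0.41    0.0762] [ 0.  -0.  -0.1  0.1 -0.1  0.1] rad 0.6667234500550699
small [[263.5, 299.5, 182.5], [308.5, 345.5, 164.5]] [ 0.5746 -0.1951  0.0613  0.0498] [ 0.5746 -0.1951  0.0612] [-0.1  0.  -0.  -0.1  0.1  0. ] rad 0.6068482888584511
Lst [[341.5, 396.5, 200.5], [306.5, 367.5, 199.5]] [0.5254 0.1093 0.1224 0.064 ] [0.5252 0.1089 0.1215] [-0.6  0.4 -0.3 -0.4  0.4  0.3] rad 0.5364184393896759
Sst [[403.5, 451.5, 243.5], [306.5, 361.5, 260.5]] [0.516  0.2866 0.1015 0.0499] [0.516  0.2866 0.1014] [-0.2  0.2  0.   0.  -0.  -0. ] rad 0.5902270252874935
tool [[0.931, -0.364, -0.0], [-0.364, -0.931, -0.001], [0.0, 0.001, -1.0]]
cam in tool [ 0.0725  0.     -0.1433] cam z in tool [-0.2803  0.      0.9599]
```

The rim fits agree with the text: heights are 0.076, 0.061, 0.1215 and 0.1014 m against 0.076, 0.060, 0.120 and 0.100 m. All four are within reach.

For both bowls I'll pinch the lip on the −x side. The tool yaw has to be φ = −90°, so tool x is world −y and tool y is world −x. The first move turns +68.6° about tool z.

Call:
{"method": "step_arm", "body": {"motion": [[0.45, 0, 0, -0.05, 0, 0, 0.0715], [0.45, 0, 0, -0.05, 0, 0, 0.0715], [0.45, 0, 0, 0, 0, 0, 0.0715], [0.45, 0, 0, 0, 0, 0, 0.0715], [0.45, 0, 0, 0, 0, 0, 0.0715]], "squeeze": 80}}

```text
time_s: 0.65
position: [0.2458, 0.6284, 0.243]
ee_rot: [2.655, -1.679, 0.0]
ft_force: [0.1, 0.0, -0.2]
finger_gap: 0.0388
grasp_force: 0.0
```

Call:
{"method": "step_arm", "body": {"motion": [[0.45, 0, 0, 0, 0, 0, 0.0715], [0.45, 0, 0, 0, 0, 0, 0.0715], [0.45, 0, 0, 0, 0, 0, 0.0715], [0.45, 0, 0, 0, 0, 0, 0]]}}

```text
time_s: 1.05
position: [0.2458, 0.6284, 0.2429]
ee_rot: [2.219, -2.224, 0.0]
ft_force: [0.7, 0.1, -0.4]
finger_gap: 0.0383
grasp_force: 0.0
```

Call:
{"method": "step_arm", "body": {"motion": [[0.45, 0.33, -0.22, 0, 0, 0, 0], [0.45, 0.33, -0.22, 0, 0, 0, 0], [0.45, 0.33, -0.22, 0, 0, 0, 0], [0.45, 0.33, -0.22, 0, 0, 0, 0], [0.45, 0.33, -0.22, 0, 0, 0, 0]]}}

```text
time_s: 1.55
position: [0.3785, 0.4289, 0.2433]
ee_rot: [-2.228, 2.215, 0.0]
ft_force: [0.9, 0.3, 0.7]
finger_gap: 0.0386
grasp_force: 0.0
```

Call:
{"method": "step_arm", "body": {"motion": [[0.45, 0.33, -0.22, 0, 0, 0, 0], [0.45, 0.33, -0.22, 0, 0, 0, 0], [0.45, 0.33, -0.22, 0, 0, 0, 0], [0.45, 0.33, -0.22, 0, 0, 0, 0], [0.45, 0.33, -0.22, 0, 0, 0, 0]]}}

```text
time_s: 2.05
position: [0.5106, 0.2309, 0.2435]
ee_rot: [-2.227, 2.215, 0.0]
ft_force: [0.3, 0.7, -0.4]
finger_gap: 0.0381
grasp_force: 0.0
```

Call:
{"method": "step_arm", "body": {"motion": [[0.45, 0.4, 0, 0, 0, 0, 0], [0.45, 0.4, 0, 0, 0, 0, 0], [0.45, 0.4, 0, 0, 0, 0, 0], [0.45, 0.4, 0, 0, 0, 0, 0], [0.45, 0.4, 0, 0, 0, 0, 0]]}}

```text
time_s: 2.55
position: [0.5094, -0.0092, 0.2435]
ee_rot: [-2.227, 2.215, -0.0]
ft_force: [1.5, -0.3, 0.3]
finger_gap: 0.0387
grasp_force: 0.0
```

Call:
{"method": "step_arm", "body": {"motion": [[0.45, 0.388, -0.04, 0, 0, 0, 0], [0.45, 0.388, -0.04, 0, 0, 0, 0], [0.45, 0.388, -0.04, 0, 0, 0, 0], [0.45, 0.388, -0.04, 0, 0, 0, 0], [0.45, 0, 0, 0, 0, 0, 0]]}}

```text
time_s: 3.05
position: [0.5287, -0.1982, 0.2427]
ee_rot: [2.221, -2.22, -0.001]
ft_force: [-1.1, -0.6, -0.7]
finger_gap: 0.0386
grasp_force: 0.0
```

```bash
cat >> h.py <<'E'
def fitw(m,mk,z,R,x0):
    "rim circle of known height from one view: outer hull of mask vs projected outer rim (top edge)"
    c,_=cv2.findContours(mk.astype(np.uint8),cv2.RETR_EXTERNAL,cv2.CHAIN_APPROX_NONE)
    return max(c,key=len)[:,0,:].astype(float)
def ray(m,p,z):
    d=m["R"].T@np.linalg.solve(m["K"],[p[0],p[1],1.]); o=-m["R"].T@m["t"]; return o+d*(z-o[2])/d[2]
E
python3 - <<'E'
from h import *
from rig import arm
s=arm.state();m=arm.camera_model("wrist");im=arm.read_camera("wrist")
a=np.linspace(0,2*np.pi,200)
o=im[:,:,::-1].copy()
for R in(.05,.042):
    p=proj(m,np.c_[.5746+R*np.cos(a),-.1951+R*np.sin(a),0*a+.0605]);cv2.polylines(o,[p.round().astype(int)],True,(0,0,255),1)
q=proj(m,s["position"]*[1,1,0]+[0,0,.05]);cv2.circle(o,tuple(q.round().astype(int)),3,(0,255,0),-1)
cv2.imwrite("pics/w1raw.png",im[:,:,::-1]);cv2.imwrite("pics/w1.png",o);print(s["position"],s["joints"])
E
```

```text
[ 0.52872324 -0.19818263  0.24266996] [-1.15205112e-02  1.71024767e-01 -2.17905652e-01  8.05893015e-04
 -1.18307448e+00  1.14968389e-02]
```

View pics/w1.png

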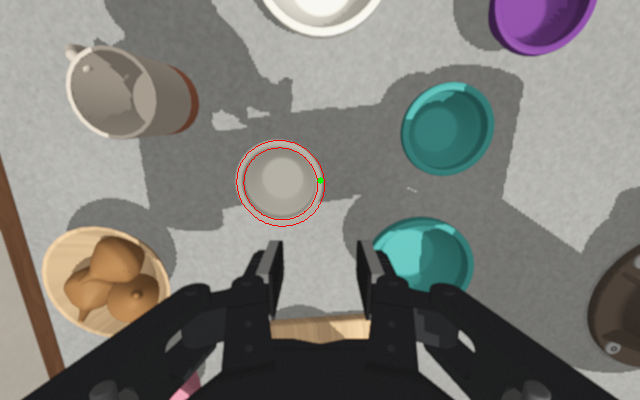

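The projected rim lies on the white bowl's rim, centred at (280,183), so the measurement holds. I'm descending onto the −x lip at (320,181) with a 3 mm correction in y.

Call:
{"method": "step_arm", "body": {"motion": [[0.45, -0.025, 0, 0.4, 0, 0, 0], [0.45, 0, 0, 0.4, 0, 0, 0], [0.45, 0, 0, 0.4, 0, 0, 0], [0.45, 0, 0, 0.2, 0, 0, 0], [0.45, 0, 0, 0.16, 0, 0, 0]]}}

```text
time_s: 3.6
position: [0.528, -0.1895, 0.054]
ee_rot: [2.225, -2.215, -0.003]
ft_force: [0.2, 0.5, 1.1]
finger_gap: 0.0385
grasp_force: 0.0
```

Call:
{"method": "step_arm", "body": {"motion": [[0.45, 0, 0, 0.06, 0, 0, 0], [0.3, 0, 0, 0, 0, 0, 0], [0.2, 0, 0, 0, 0, 0, 0], [0, 0, 0, 0, 0, 0, 0], [0, 0, 0, 0, 0, 0, 0]], "squeeze": 60}}

```text
time_s: 4.1
position: [0.5296, -0.1906, 0.05]
ee_rot: [-2.221, 2.22, -0.002]
ft_force: [-0.1, -0.2, 0.9]
finger_gap: 0.0071
grasp_force: 61.1
```

Call:
{"method": "step_arm", "body": {"motion": [[0, 0, 0, 0, 0, 0, 0], [0, 0, 0, 0, 0, 0, 0], [0, 0, 0, 0, 0, 0, 0]], "squeeze": 80}}

```text
time_s: 4.4
position: [0.5291, -0.1907, 0.0496]
ee_rot: [-2.221, 2.221, -0.001]
ft_force: [-2.8, 0.2, 5.9]
finger_gap: 0.0066
grasp_force: 81.3
```

Gripped. The gap is 7 mm, matching the lip. Lifting.

Call:
{"method": "step_arm", "body": {"motion": [[0, 0, 0, -0.05, 0, 0, 0], [0, 0, 0, -0.15, 0, 0, 0], [0, 0, 0, -0.3, 0, 0, 0], [0, 0, 0, -0.3, 0, 0, 0], [0, 0, 0, -0.3, 0, 0, 0]]}}

```text
time_s: 4.9
position: [0.5286, -0.1906, 0.1822]
ee_rot: [2.221, -2.221, -0.001]
ft_force: [0.1, -0.1, -1.7]
finger_gap: 0.0063
grasp_force: 80.9
```

Call:
{"method": "step_arm", "body": {"motion": [[0, 0, 0, -0.3, 0, 0, 0], [0, 0, 0, -0.15, 0, 0, 0], [0, 0, 0, 0, 0, 0, 0]]}}

```text
time_s: 5.2
position: [0.5304, -0.1909, 0.2382]
ee_rot: [-2.219, 2.219, -0.007]
ft_force: [0.8, 0.5, -2.0]
finger_gap: 0.0062
grasp_force: 80.9
```

Call:
{"method": "step_arm", "body": {"motion": [[0, -0.2, 0, 0, 0, 0, 0], [0, -0.36, 0.05, 0, 0, 0, 0], [0, -0.36, 0.05, 0, 0, 0, 0], [0, -0.36, 0.05, 0, 0, 0, 0], [0, -0.36, 0.05, 0, 0, 0, 0]]}}

```text
time_s: 5.7
position: [0.5037, 0.0075, 0.2334]
ee_rot: [2.219, -2.221, -0.002]
ft_force: [0.5, 0.6, -1.9]
finger_gap: 0.0062
grasp_force: 80.9
```

Call:
{"method": "step_arm", "body": {"motion": [[0, -0.36, 0.05, 0, 0, 0, 0], [0, -0.36, 0.05, 0, 0, 0, 0], [0, -0.36, 0.05, 0, 0, 0, 0], [0, -0.36, 0.05, 0, 0, 0, 0], [0, -0.36, 0.05, 0, 0, 0, 0]]}}

```text
time_s: 6.2
position: [0.4738, 0.2235, 0.2335]
ee_rot: [2.22, -2.22, -0.001]
ft_force: [0.2, 0.3, -1.3]
finger_gap: 0.0065
grasp_force: 80.9
```

Call:
{"method": "step_arm", "body": {"motion": [[0, -0.36, 0.05, 0, 0, 0, 0], [0, -0.18, 0, 0, 0, 0, 0], [0, 0, 0, 0, 0, 0, 0], [0, 0, 0, 0, 0, 0, 0]]}}

```text
time_s: 6.6
position: [0.4685, 0.2868, 0.2335]
ee_rot: [2.22, -2.219, -0.0]
ft_force: [-0.6, -0.8, -1.3]
finger_gap: 0.0063
grasp_force: 80.9
```

```bash
python3 - <<'E'
from h import *
from rig import arm
s=arm.state();print(s["position"])
for n in("scene","side"):
    cv2.imwrite(f"pics/{n}2.png",arm.read_camera(n)[:,:,::-1])
    m=arm.camera_model(n); print(n,proj(m,s["position"]+[.046,0,.011]).round(),proj(m,s["position"]+[.046,0,-.049]).round())
a,b=[cv2.imread(f"pics/{n}2.png") for n in("scene","side")]
cv2.imwrite("pics/c2.png",np.hstack([cv2.resize(a[120:320,340:540],(400,400)),cv2.resize(b[150:350,220:420],(400,400))]))
E
```

```text
[0.46845401 0.28681462 0.23350219]
scene [437. 198.] [433. 224.]
side [337. 211.] [336. 240.]
```

View pics/c2.png

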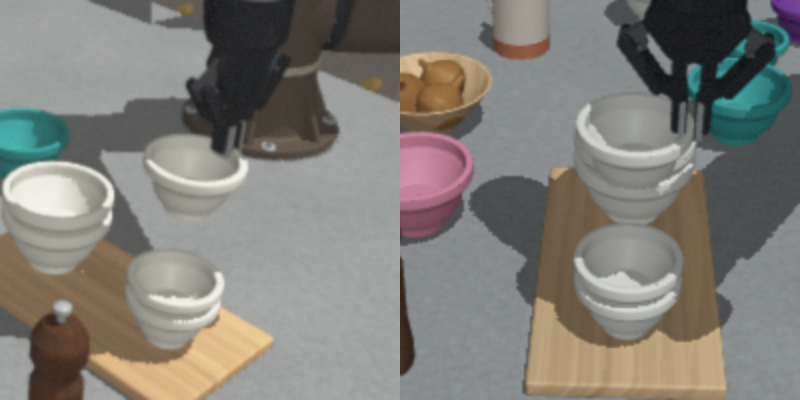

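Crop: the bowl hangs level in the fingers, at about (437,200) in scene pixels, above and behind the small stack. I'll check its pose against the fingers in the wrist view with a model overlay.

```bash
python3 - <<'E'
from h import *
from rig import arm
s=arm.state();m=arm.camera_model("wrist");im=arm.read_camera("wrist")
cv2.imwrite("pics/w3raw.png",im[:,:,::-1]);o=im[:,:,::-1].copy()
a=np.linspace(0,2*np.pi,200);c=s["position"]+[.046,-.002,.0115]
print(m["R"][2])
def draw(o,m,c,col,k=1,off=(0,0)):
    for R,z in((.05,0),(.042,0),(.024,-.060)):
        p=proj(m,np.c_[c[0]+R*np.cos(a),c[1]+R*np.sin(a),0*a+c[2]+z]);p=(p-off)*k
        cv2.polylines(o,[p.round().astype(int)],True,col,1)
draw(o,m,c,(0,0,255)); draw(o,m,[.516,.2866,.1005],(255,0,0))
w=o[100:400,120:520]
i2=cv2.imread("pics/scene2.png")[160:310,380:480];i2=cv2.resize(i2,None,fx=3,fy=3)
ms=arm.camera_model("scene");draw(i2,ms,c,(0,0,255),3,(380,160));draw(i2,ms,[.516,.2866,.1005],(255,0,0),3,(380,160))
H=np.zeros((450,800,3),np.uint8);w=cv2.resize(w,(500,375));H[:375,:500]=w;H[:450,500:]=i2
cv2.imwrite("pics/w3.png",H)
E
```

```text
[ 2.88199511e-04  2.79974926e-01 -9.60007270e-01]
```

View pics/w3.png

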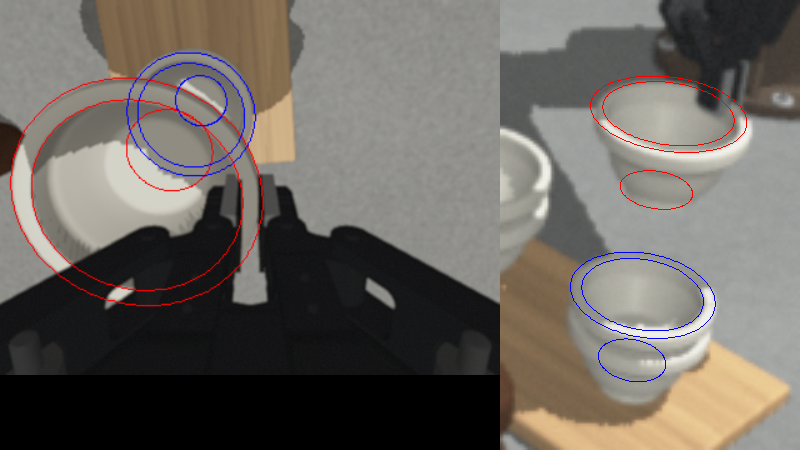

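Both overlays agree to within a few millimetres. I'll refine the held pose, including tilt, by edge alignment in both views.

```bash
cat >> h.py <<'E'
from scipy.optimize import minimize
from scipy.ndimage import map_coordinates
from scipy.spatial.transform import Rotation as Ro
def grad(im,s=1.5):
    g=cv2.GaussianBlur(im.astype(np.float32).mean(2),(0,0),s)
    return np.log1p(np.hypot(cv2.Sobel(g,5,1,0),cv2.Sobel(g,5,0,1)))
def edgefit(views,x0,circles,tilt=True,sig=2.0,step=.003):
    """views: [(model,image,weight)]; circles [(R,z rel rim)]; x0 rim centre. maximise edge strength on the circles"""
    a=np.linspace(0,2*np.pi,180,endpoint=False)
    gs=[(m,grad(i,sig),w) for m,i,w in views]
    def f(v):
        Rm=Ro.from_rotvec([v[3],v[4],0]).as_matrix() if tilt else np.eye(3); t=0
        for R,z in circles:
            P=np.c_[R*np.cos(a),R*np.sin(a),0*a+z]@Rm.T+v[:3]
            for m,g,w in gs:
                p=proj(m,P); t+=w*map_coordinates(g,[p[:,1],p[:,0]],order=1,mode='nearest').mean()
        return -t
    n=5 if tilt else 3; x0=np.r_[x0,[0]*(n-3)]
    S=np.vstack([x0]+[x0+np.eye(n)[k]*(step if k<3 else .04) for k in range(n)])
    r=minimize(f,x0,method="Nelder-Mead",options=dict(initial_simplex=S,maxiter=600,xatol=1e-5,fatol=1e-6)); return r.x,r.fun,f(x0)
E
python3 - <<'E'
from h import *
from rig import arm
np.set_printoptions(precision=4,suppress=True)
rd=lambda f:cv2.imread(f)[:,:,::-1]
s=arm.state();c=s["position"]+[.046,-.002,.0115];print(s["position"])
W=(arm.camera_model("wrist"),rd("pics/w3raw.png"),1);S=(arm.camera_model("scene"),rd("pics/scene2.png"),1);D=(arm.camera_model("side"),rd("pics/side2.png"),1)
C=[(.05,0),(.042,0)]
for sg in(2.5,1.5):
    print("W+S",edgefit([W,S],c,C,True,sg)); print("W",edgefit([W],c,C,False,sg)); print("W+S+D",edgefit([W,S,D],c,C,True,sg))
    t=[.516,.2866,.1005]
    print("stack W",edgefit([W],t,C,False,sg),"S+D",edgefit([S,D],t,C,False,sg)[0],"all",edgefit([W,S,D],t,C,False,sg)[0])
E
```

```text
[0.469  0.2859 0.2345]
W+S (array([ 0.5143,  0.2839,  0.2465,  0.0022, -0.0004]), np.float64(-14.610529899597168), np.float32(-14.560314))
W (array([0.5142, 0.2838, 0.2469]), np.float64(-6.571475028991699), np.float32(-6.4987535))
W+S+D (array([ 0.5144,  0.284 ,  0.2461,  0.0019, -0.0023]), np.float64(-21.85028076171875), np.float32(-21.790071))
stack W (array([0.5158, 0.2842, 0.1177]), np.float64(-6.269563674926758), np.float32(-5.7833843)) S+D [0.5201 0.2892 0.098 ] all [0.5178 0.2858 0.1024]
W+S (array([ 0.5148,  0.2842,  0.2456,  0.0017, -0.0026]), np.float64(-15.749568939208984), np.float32(-15.660294))
W (array([0.5146, 0.2841, 0.2464]), np.float64(-7.000720024108887), np.float32(-6.9209976))
W+S+D (array([ 0.5149,  0.2843,  0.2453,  0.0056, -0.0009]), np.float64(-23.713623046875), np.float32(-23.515043))
stack W (array([0.5168, 0.2845, 0.1102]), np.float64(-6.213570594787598), np.float32(-5.721299)) S+D [0.5159 0.2875 0.1012] all [0.5169 0.2861 0.1009]
```

The held bowl is level, with its centre at (0.5147, 0.2841) and rim z at 0.2457. The stack centre is (0.5165, 0.2863). I'll shift +2 mm in x and y, lower to the rim, then go slowly watching force.

Call:
{"method": "step_arm", "body": {"motion": [[0, -0.018, -0.015, 0.1, 0, 0, 0], [0, 0, 0, 0.2, 0, 0, 0], [0, 0, 0, 0.25, 0, 0, 0], [0, 0, 0, 0.2, 0, 0, 0], [0, 0, 0, 0, 0, 0, 0]]}}

```text
time_s: 7.25
position: [0.4692, 0.2867, 0.141]
ee_rot: [2.215, -2.219, -0.0]
ft_force: [-0.1, -0.4, -2.0]
finger_gap: 0.0062
grasp_force: 80.9
```

Call:
{"method": "step_arm", "body": {"motion": [[0, 0, 0, 0.06, 0, 0, 0], [0, 0, 0, 0.05, 0, 0, 0], [0, 0, 0, 0.04, 0, 0, 0], [0, 0, 0, 0, 0, 0, 0]]}}

```text
time_s: 7.65
position: [0.4708, 0.2891, 0.1268]
ee_rot: [2.221, -2.222, -0.0]
ft_force: [-1.1, -0.3, -0.7]
finger_gap: 0.0064
grasp_force: 80.9
```

Call:
{"method": "step_arm", "body": {"motion": [[0, 0, 0, 0.04, 0, 0, 0], [0, 0, 0, 0.03, 0, 0, 0], [0, 0, 0, 0, 0, 0, 0]]}}

```text
time_s: 7.95
position: [0.4706, 0.2889, 0.118]
ee_rot: [2.221, -2.221, -0.0]
ft_force: [-0.5, -0.3, -1.7]
finger_gap: 0.0065
grasp_force: 80.9
```

Call:
{"method": "step_arm", "body": {"motion": [[0, 0, 0, 0.025, 0, 0, 0], [0, 0, 0, 0.015, 0, 0, 0], [0, 0, 0, 0, 0, 0, 0]]}}

```text
time_s: 8.25
position: [0.4707, 0.289, 0.1134]
ee_rot: [2.221, -2.221, -0.0]
ft_force: [0.4, -0.2, -1.8]
finger_gap: 0.0064
grasp_force: 80.9
```

Call:
{"method": "step_arm", "body": {"motion": [[0, 0, 0, 0.01, 0, 0, 0], [0, 0, 0, 0.01, 0, 0, 0], [0, 0, 0, 0, 0, 0, 0]]}}

```text
time_s: 8.55
position: [0.4707, 0.2892, 0.112]
ee_rot: [-2.222, 2.221, 0.0]
ft_force: [-3.6, -0.5, 5.4]
finger_gap: 0.0063
grasp_force: 81.8
```

Call:
{"method": "step_arm", "body": {"motion": [[0, 0, 0, 0.01, 0, 0, 0], [0, 0, 0, 0, 0, 0, 0]]}}

```text
time_s: 8.75
position: [0.4705, 0.2893, 0.1117]
ee_rot: [-2.222, 2.221, 0.0]
ft_force: [-9.6, -1.8, 13.8]
finger_gap: 0.0065
grasp_force: 82.9
```

Contact came at TCP z 0.112, where 0.111 was predicted for fully nested. I'll relieve the push by 1 mm and release gently.

Call:
{"method": "step_arm", "body": {"motion": [[0, 0, 0, -0.01, 0, 0, 0], [0.1, 0, 0, 0, 0, 0, 0], [0.15, 0, 0, 0, 0, 0, 0], [0.25, 0, 0, 0, 0, 0, 0], [0.35, 0, 0, 0, 0, 0, 0]], "squeeze": 20}}

```text
time_s: 9.25
position: [0.471, 0.2891, 0.1111]
ee_rot: [2.221, -2.221, 0.0]
ft_force: [-0.8, -0.2, -0.8]
finger_gap: 0.0294
grasp_force: 0.0
```

Call:
{"method": "step_arm", "body": {"motion": [[0.35, 0, 0, 0, 0, 0, 0], [0.35, 0, 0, 0, 0, 0, 0]]}}

```text
time_s: 9.45
position: [0.4709, 0.2891, 0.1112]
ee_rot: [2.221, -2.221, 0.0]
ft_force: [0.5, 0.4, -0.7]
finger_gap: 0.0299
grasp_force: 0.0
```

Call:
{"method": "step_arm", "body": {"motion": [[0.35, 0, 0, -0.05, 0, 0, 0], [0.35, 0, 0, -0.2, 0, 0, 0], [0.35, 0, 0, -0.4, 0, 0, 0], [0.45, 0, 0, -0.4, 0, 0, 0], [0.45, 0, 0, -0.05, 0, 0, 0]]}}

```text
time_s: 9.95
position: [0.4734, 0.2909, 0.2505]
ee_rot: [-2.215, 2.213, -0.002]
ft_force: [0.5, 0.0, -0.4]
finger_gap: 0.0384
grasp_force: 0.0
```

Call:
{"method": "step_arm", "body": {"motion": [[0.45, 0.4, 0, 0, 0, 0, 0], [0.45, 0.4, 0, 0, 0, 0, 0], [0.45, 0.4, 0, 0, 0, 0, 0], [0.45, 0.4, 0, 0, 0, 0, 0], [0.45, 0.4, 0, 0, 0, 0, 0]]}}

```text
time_s: 10.45
position: [0.4705, 0.0475, 0.2439]
ee_rot: [-2.221, 2.22, -0.001]
ft_force: [1.0, -0.2, 0.1]
finger_gap: 0.0385
grasp_force: 0.0
```

Call:
{"method": "step_arm", "body": {"motion": [[0.45, 0.4, 0, 0, 0, 0, 0], [0.45, 0.4, 0, 0, 0, 0, 0], [0.45, 0.4, 0, 0, 0, 0, 0], [0.45, 0.4, 0, 0, 0, 0, 0], [0.45, 0.4, 0, 0, 0, 0, 0]]}}

```text
time_s: 10.95
position: [0.4706, -0.1929, 0.244]
ee_rot: [-2.221, 2.22, -0.002]
ft_force: [1.2, 0.6, 1.0]
finger_gap: 0.0386
grasp_force: 0.0
```

Call:
{"method": "step_arm", "body": {"motion": [[0.45, 0.4, 0, 0, 0, 0, 0], [0.45, 0.4, 0, 0, 0, 0, 0], [0.45, 0.4, 0, 0, 0, 0, 0], [0.45, 0.4, 0, 0, 0, 0, 0], [0.45, 0, 0, 0, 0, 0, 0]]}}

```text
time_s: 11.45
position: [0.47, -0.3876, 0.2424]
ee_rot: [2.215, -2.226, -0.001]
ft_force: [0.5, 0.5, -0.2]
finger_gap: 0.0382
grasp_force: 0.0
```

```bash
python3 - <<'E'
from h import *
from rig import arm
np.set_printoptions(precision=4,suppress=True)
ms=[arm.camera_model(n) for n in("scene","side")];ims=[arm.read_camera(n) for n in("scene","side")]
for n,i in zip(("scene","side"),ims): cv2.imwrite(f"pics/{n}4.png",i[:,:,::-1])
B={"large":((232,140,285,188),(322,122,378,170),.065),"Lst":((335,195,403,262),(300,197,373,265),.065),"Sst":((397,225,456,300),(301,240,366,325),.05)}
for k,b in B.items():
    es=[ext(mask(i,x)) for i,x in zip(ims,b[:2])];w,r=fit(ms,es,b[2]);print(k,[e.tolist() for e in es],w,r.round(1))
V=[(m,i,1) for m,i in zip(ms,ims)]
print("S top tilt",edgefit(V,[.5165,.2866,.122],[(.05,0),(.042,0)],True,1.5))
print("L top",edgefit(V,[.5252,.1089,.1205],[(.065,0),(.057,0)],False,1.5))
print("L loose",edgefit(V,[.5257,-.41,.0762],[(.065,0),(.057,0)],False,1.5))
print(arm.state()["position"])
a,b=ims;cv2.imwrite("pics/c4.png",np.hstack([cv2.resize(a[190:310,330:470],(400,343)),cv2.resize(b[190:330,280:390],(314,400))[:343]])[:,:,::-1])
E
```

```text
large [[231.5, 284.5, 139.5], [321.5, 377.5, 121.5]] [ 0.5301 -0.3903  0.1092] [ 6.  -4.2 -0.2  5.2 -7.  -0.5]
Lst [[341.5, 396.5, 200.5], [306.5, 367.5, 199.5]] [0.5252 0.1089 0.1215] [-0.6  0.4 -0.3 -0.4  0.4  0.3]
Sst [[405.5, 453.5, 236.5], [306.5, 361.5, 252.5]] [0.5163 0.2889 0.1218] [-0.5  0.4 -0.1 -0.3  0.4  0.1]
S top tilt (array([ 0.5178,  0.2901,  0.1206, -0.0342,  0.0403]), np.float64(-17.312358856201172), np.float32(-16.311468))
L top (array([0.525 , 0.1086, 0.1193]), np.float64(-17.266860961914062), np.float32(-17.204979))
L loose (array([ 0.526 , -0.4069,  0.0757]), np.float64(-15.239215850830078), np.float32(-15.132366))
[ 0.4702 -0.3839  0.2427]
```

View pics/c4.png

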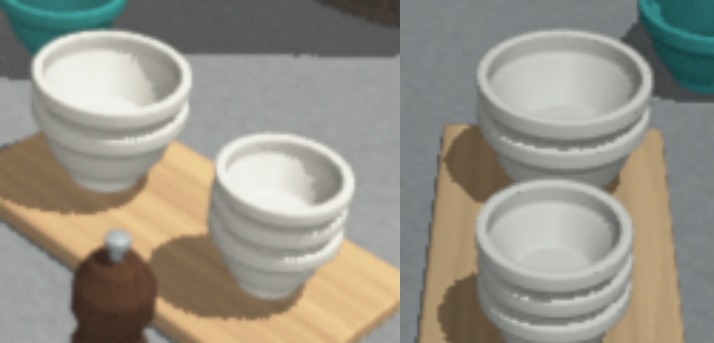

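The small bowl is nested: three evenly spaced rims, top rim z 0.1218 against 0.122 expected. Now a wrist fit of the large bowl.

```bash
python3 - <<'E'
from h import *
from rig import arm
np.set_printoptions(precision=4,suppress=True)
s=arm.state();m=arm.camera_model("wrist");im=arm.read_camera("wrist");cv2.imwrite("pics/w5raw.png",im[:,:,::-1])
rd=lambda f:cv2.imread(f)[:,:,::-1]
V=[(m,im,1)]
F=[(arm.camera_model(n),rd(f"pics/{n}0.png"),1) for n in("scene","side")]
C=[(.065,0),(.057,0)]
for sg in(2.5,1.5): print("W",edgefit(V,[.5257,-.41,.0762],C,False,sg)[0],"F0",edgefit(F,[.5257,-.41,.0762],C,False,sg)[0],"all",edgefit(V+F,[.5257,-.41,.0762],C,False,sg)[0])
print("tilt ref Sst0",edgefit(F,[.516,.2866,.1],[(.05,0),(.042,0)],True,1.5)[0])
print(s["position"],s["joints"])
E
```

```text
W [ 0.5281 -0.4085  0.0759] F0 [ 0.5233 -0.4081  0.0635] all [ 0.5291 -0.4077  0.0711]
W [ 0.5282 -0.4085  0.0757] F0 [ 0.5314 -0.4143  0.0765] all [ 0.528  -0.4089  0.078 ]
tilt ref Sst0 [ 0.5168  0.2877  0.0986 -0.0401  0.0443]
[ 0.4702 -0.3839  0.2427] [-0.3634  0.2415 -0.1268 -0.0002 -1.2035  0.3608]
```

The same tilt bias shows up in the untouched stack, so the nested bowl is level. The large bowl centre is (0.5275, −0.409), so the grasp goes at (0.4665, −0.409, 0.0635).

Call:
{"method": "step_arm", "body": {"motion": [[0.45, 0.21, 0.03, 0.1, 0, 0, 0], [0.45, 0, 0, 0.4, 0, 0, 0], [0.45, 0, 0, 0.4, 0, 0, 0], [0.45, 0, 0, 0.3, 0, 0, 0], [0.45, 0, 0, 0.2, 0, 0, 0]]}}

```text
time_s: 12.1
position: [0.4666, -0.4059, 0.0731]
ee_rot: [2.223, -2.219, -0.004]
ft_force: [0.1, -0.0, 0.6]
finger_gap: 0.0383
grasp_force: 0.0
```

Call:
{"method": "step_arm", "body": {"motion": [[0.45, 0, 0, 0.08, 0, 0, 0], [0.45, 0, 0, 0, 0, 0, 0]]}}

```text
time_s: 12.3
position: [0.4673, -0.4069, 0.0652]
ee_rot: [2.223, -2.219, -0.002]
ft_force: [-0.1, -0.7, 0.8]
finger_gap: 0.0383
grasp_force: 0.0
```

Call:
{"method": "step_arm", "body": {"motion": [[0.3, 0.015, 0, 0.015, 0, 0, 0], [0.2, 0, 0, 0, 0, 0, 0], [0, 0, 0, 0, 0, 0, 0], [0, 0, 0, 0, 0, 0, 0], [0, 0, 0, 0, 0, 0, 0]], "squeeze": 60}}

```text
time_s: 12.8
position: [0.4674, -0.4102, 0.0651]
ee_rot: [-2.221, 2.221, -0.002]
ft_force: [-3.3, 1.2, 6.8]
finger_gap: 0.0073
grasp_force: 61.4
```

Call:
{"method": "step_arm", "body": {"motion": [[0, 0, 0, 0, 0, 0, 0], [0, 0, 0, 0, 0, 0, 0], [0, 0, 0, 0, 0, 0, 0]], "squeeze": 100}}

```text
time_s: 13.1
position: [0.4672, -0.4102, 0.0652]
ee_rot: [2.221, -2.221, 0.002]
ft_force: [-2.7, 1.7, 8.1]
finger_gap: 0.0054
grasp_force: 100.7
```

Call:
{"method": "step_arm", "body": {"motion": [[0, 0, 0, -0.05, 0, 0, 0], [0, 0, 0, -0.15, 0, 0, 0], [0, 0, 0, -0.3, 0, 0, 0], [0, 0, 0, -0.35, 0, 0, 0], [0, 0, 0, -0.35, 0, 0, 0]]}}

```text
time_s: 13.6
position: [0.4666, -0.4095, 0.2089]
ee_rot: [2.221, -2.222, -0.002]
ft_force: [2.1, -0.8, -3.4]
finger_gap: 0.0057
grasp_force: 100.5
```

Call:
{"method": "step_arm", "body": {"motion": [[0, 0, 0, -0.3, 0, 0, 0], [0, 0, 0, -0.1, 0, 0, 0], [0, 0, 0, 0, 0, 0, 0]]}}

```text
time_s: 13.9
position: [0.4679, -0.4101, 0.2577]
ee_rot: [-2.22, 2.22, -0.005]
ft_force: [0.2, -0.0, -4.2]
finger_gap: 0.0051
grasp_force: 100.5
```

Call:
{"method": "step_arm", "body": {"motion": [[0, -0.2, 0, 0, 0, 0, 0], [0, -0.36, 0.03, 0, 0, 0, 0], [0, -0.36, 0, 0, 0, 0, 0], [0, -0.36, 0, 0, 0, 0, 0], [0, -0.36, 0, 0, 0, 0, 0]]}}

```text
time_s: 14.4
position: [0.4621, -0.2112, 0.2532]
ee_rot: [2.219, -2.221, -0.006]
ft_force: [1.4, 1.3, -2.9]
finger_gap: 0.0053
grasp_force: 100.8
```

Call:
{"method": "step_arm", "body": {"motion": [[0, -0.36, 0, 0, 0, 0, 0], [0, -0.36, 0, 0, 0, 0, 0], [0, -0.36, 0, 0, 0, 0, 0], [0, -0.36, 0, 0, 0, 0, 0], [0, -0.36, 0, 0, 0, 0, 0]]}}

```text
time_s: 14.9
position: [0.462, 0.0045, 0.2536]
ee_rot: [2.219, -2.22, -0.003]
ft_force: [1.7, -0.2, -3.5]
finger_gap: 0.0051
grasp_force: 100.8
```

Call:
{"method": "step_arm", "body": {"motion": [[0, -0.36, 0, 0, 0, 0, 0], [0, -0.36, 0, 0, 0, 0, 0], [0, -0.165, 0, 0, 0, 0, 0], [0, 0, 0, 0, 0, 0, 0], [0, 0, 0, 0, 0, 0, 0]]}}

```text
time_s: 15.4
position: [0.4625, 0.1091, 0.2538]
ee_rot: [2.22, -2.218, -0.002]
ft_force: [1.2, -0.6, -4.1]
finger_gap: 0.0056
grasp_force: 100.7
```

```bash
python3 - <<'E'
from h import *
from rig import arm
np.set_printoptions(precision=4,suppress=True)
s=arm.state();print(s["position"]);c=s["position"]+[.061,0,.0115]
V=[]
for n in("wrist","scene","side"):
    m=arm.camera_model(n);i=arm.read_camera(n);V.append((m,i,1));cv2.imwrite(f"pics/{n}6.png",i[:,:,::-1])
rd=lambda f:cv2.imread(f)[:,:,::-1]
F=[(m,rd(f"pics/{n}4.png"),1) for n,(m,_,_) in zip(("scene","side"),V[1:])]
C=[(.065,0),(.057,0)]
for sg in(2.5,1.5):
    print("W",edgefit(V[:1],c,C,False,sg)[0],"W+S",edgefit(V[:2],c,C,True,sg)[0],"all",edgefit(V,c,C,True,sg)[0],edgefit(V,c,C,False,sg)[0],"S+D",edgefit(V[1:],c,C,False,sg)[0])
    print("stack F",edgefit(F,[.525,.109,.1205],C,False,sg)[0],"F+W",edgefit(F+V[:1],[.525,.109,.1205],C,False,sg)[0])
a,b,w=V[1][1],V[2][1],V[0][1]
cv2.imwrite("pics/c6.png",np.hstack([cv2.resize(a[110:290,310:490],(390,390)),cv2.resize(w[:,100:540],(410,390))])[:,:,::-1])
E
```

```text
[0.4625 0.1091 0.2538]
W [0.522  0.1125 0.2617] W+S [ 0.5253  0.1082  0.2504  0.0364 -0.0092] all [ 0.5223  0.1148  0.2546  0.0689 -0.0312] [0.5225 0.1156 0.2576] S+D [0.5196 0.0975 0.2469]
stack F [0.5275 0.1095 0.1258] F+W [0.5256 0.1068 0.1243]
W [0.5223 0.1131 0.2676] W+S [0.5235 0.105  0.2664 0.0036 0.0598] all [0.5235 0.1049 0.2668 0.0089 0.0668] [0.526  0.114  0.2566] S+D [0.5243 0.1077 0.2514]
stack F [0.525  0.1085 0.1193] F+W [0.5256 0.1066 0.124 ]
```

View pics/c6.png

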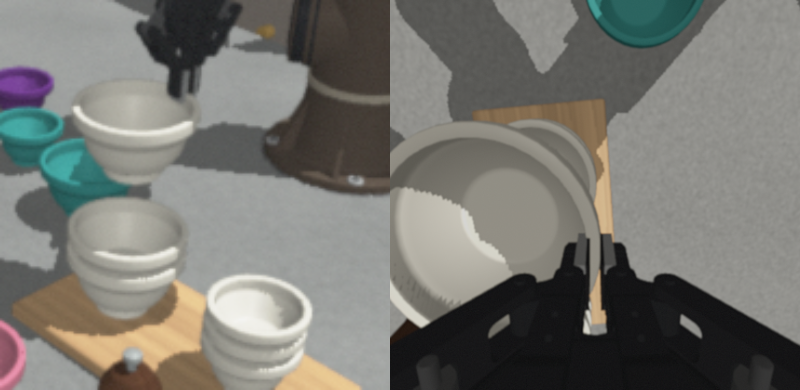

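The large bowl is held over its stack, at about (370,165) in the scene, possibly with a small sag. I'll pin down the tilt with a constrained fit (the lip is fixed in the fingers) and a global search, then overlay the result.

```bash
cat > tilt.py <<'E'
from h import *
from rig import arm
from scipy.optimize import differential_evolution as DE
np.set_printoptions(precision=4,suppress=True)
rd=lambda f:cv2.imread(f)[:,:,::-1]
s=arm.state();T=s["position"];a=np.linspace(0,2*np.pi,180,endpoint=False)
def curves(v):
    Rm=Ro.from_rotvec([v[1],v[2],0]).as_matrix(); o=T+[v[4],v[0],.0108+v[3]]
    return [(k,(np.c_[R*np.cos(a)+.061,R*np.sin(a),0*a+z])@Rm.T+o) for k,R,z in(("o",.065,0),("i",.057,0),("l",.065,-.014),("f",.031,-.076))],o+Rm@[.061,0,0]
ns=("wrist","scene");M={n:arm.camera_model(n) for n in ns};I={n:rd(f"pics/{n}6.png") for n in ns}
def run(use,sg):
    G={n:grad(I[n],sg) for n in ns}
    def f(v):
        t=0
        for k,P in curves(v)[0]:
            for n in use:
                if k in"lf" and n=="wrist":continue
                p=proj(M[n],P);
                if k in"lf": # only the camera-facing lower half is seen
                    p=p[p[:,1]>p[:,1].mean()]
                t+=map_coordinates(G[n],[p[:,1],p[:,0]],order=1,mode='nearest').mean()
        return -t
    r=DE(f,[(-.01,.01),(-.1,.1),(-.1,.15),(-.003,.003),(-.002,.002)],seed=1,maxiter=150,tol=1e-6);return r.x,r.fun,f([0]*5)
if __name__=="__main__":
    print(T)
    for sg in(2,1.2):
        for use in(("scene",),ns):
            v,q,q0=run(use,sg);print(sg,use,v,q,q0,"ctr",curves(v)[1])
    o={n:I[n][:,:,::-1].copy() for n in ns}
    for n in ns:
        o[n]=cv2.resize(o[n],None,fx=3,fy=3)
        for vv,col in((np.zeros(5),(255,0,0)),(v,(0,0,255))):
            for k,P in curves(vv)[0]:
                if not(n=="wrist" and k in"lf"): cv2.polylines(o[n],[(proj(M[n],P)*3+1).round().astype(int)],True,col,1)
    cv2.imwrite("pics/t6.png",np.hstack([o["scene"][390:800,930:1330],cv2.resize(o["wrist"][300:1050,200:930],(400,410))]))
E
python3 tilt.py
```

```text
[0.4632 0.1082 0.255 ]
2 ('scene',) [-0.0008  0.0576 -0.0476 -0.003  -0.0001] -15.598134994506836 -15.036438 ctr [0.524  0.1073 0.2657]
2 ('wrist', 'scene') [-0.0045  0.0221 -0.0032 -0.0018  0.0001] -21.412519454956055 -19.57418 ctr [0.5243 0.1037 0.2642]
1.2 ('scene',) [-0.004   0.0468 -0.0024 -0.0023 -0.002 ] -16.704063415527344 -16.412819 ctr [0.5222 0.1042 0.2637]
1.2 ('wrist', 'scene') [-0.004   0.0102  0.0275  0.001   0.001 ] -23.21222686767578 -21.074888 ctr [0.5252 0.1042 0.2651]
```

View pics/t6.png

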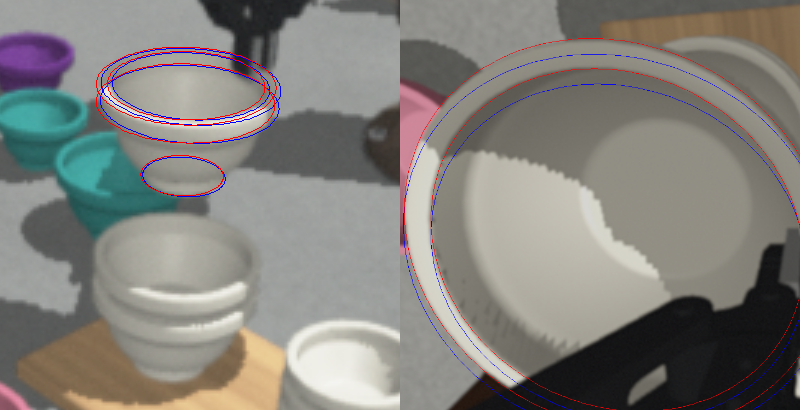

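The fit is good: tilt about 0.02 rad, centre (0.525, 0.104). The stack in the wrist/tool frame is at (0.5255, 0.1065), so I shift y by +2.3 mm and lower. Contact is expected near TCP z 0.135.

Call:
{"method": "step_arm", "body": {"motion": [[0, -0.019, 0, 0.1, 0, 0, 0], [0, 0, 0, 0.2, 0, 0, 0], [0, 0, 0, 0.25, 0, 0, 0], [0, 0, 0, 0.15, 0, 0, 0], [0, 0, 0, 0, 0, 0, 0]]}}

```text
time_s: 16.05
position: [0.4616, 0.1097, 0.1687]
ee_rot: [2.216, -2.219, -0.003]
ft_force: [-0.1, -0.6, -3.3]
finger_gap: 0.0054
grasp_force: 100.8
```

Call:
{"method": "step_arm", "body": {"motion": [[0, 0, 0, 0.05, 0, 0, 0], [0, 0, 0, 0.05, 0, 0, 0], [0, 0, 0, 0.04, 0, 0, 0], [0, 0, 0, 0, 0, 0, 0]]}}

```text
time_s: 16.45
position: [0.4635, 0.1113, 0.1548]
ee_rot: [2.221, -2.221, -0.0]
ft_force: [-1.1, -0.6, -3.7]
finger_gap: 0.0055
grasp_force: 100.8
```

Call:
{"method": "step_arm", "body": {"motion": [[0, 0, 0, 0.04, 0, 0, 0], [0, 0, 0, 0.03, 0, 0, 0], [0, 0, 0, 0, 0, 0, 0]]}}

```text
time_s: 16.75
position: [0.4633, 0.1113, 0.1462]
ee_rot: [2.221, -2.221, -0.0]
ft_force: [-0.6, 0.0, -4.0]
finger_gap: 0.0053
grasp_force: 100.7
```

Call:
{"method": "step_arm", "body": {"motion": [[0, 0, 0, 0.03, 0, 0, 0], [0, 0, 0, 0.02, 0, 0, 0], [0, 0, 0, 0, 0, 0, 0]]}}

```text
time_s: 17.05
position: [0.4635, 0.1113, 0.1403]
ee_rot: [2.221, -2.221, -0.0]
ft_force: [0.1, 0.2, -3.5]
finger_gap: 0.0052
grasp_force: 100.7
```

Call:
{"method": "step_arm", "body": {"motion": [[0, 0, 0, 0.02, 0, 0, 0], [0, 0, 0, 0.01, 0, 0, 0], [0, 0, 0, 0, 0, 0, 0]]}}

```text
time_s: 17.35
position: [0.4636, 0.1114, 0.137]
ee_rot: [2.221, -2.221, -0.0]
ft_force: [0.7, -0.1, -3.7]
finger_gap: 0.0051
grasp_force: 100.8
```

Call:
{"method": "step_arm", "body": {"motion": [[0, 0, 0, 0.01, 0, 0, 0], [0, 0, 0, 0, 0, 0, 0]]}}

```text
time_s: 17.55
position: [0.4637, 0.1115, 0.136]
ee_rot: [-2.221, 2.221, -0.0]
ft_force: [-0.3, -0.2, -1.7]
finger_gap: 0.0048
grasp_force: 100.9
```

Call:
{"method": "step_arm", "body": {"motion": [[0, 0, 0, 0.01, 0, 0, 0], [0, 0, 0, 0, 0, 0, 0]]}}

```text
time_s: 17.75
position: [0.4636, 0.1116, 0.1357]
ee_rot: [-2.221, 2.221, 0.0]
ft_force: [-6.5, 1.0, 9.7]
finger_gap: 0.005
grasp_force: 102.3
```

Call:
{"method": "step_arm", "body": {"motion": [[0, 0, 0, 0.01, 0, 0, 0], [0, 0, 0, 0, 0, 0, 0]]}}

```text
time_s: 17.95
position: [0.4634, 0.1116, 0.1354]
ee_rot: [-2.222, 2.22, 0.0]
ft_force: [-13.6, 2.6, 21.2]
finger_gap: 0.0052
grasp_force: 103.7
```

Contact came at z 0.1355 as predicted (0.135). I'll relieve the push, release and back out.

Call:
{"method": "step_arm", "body": {"motion": [[0, 0, 0, -0.01, 0, 0, 0], [0.1, 0, 0, 0, 0, 0, 0], [0.15, 0, 0, 0, 0, 0, 0], [0.25, 0, 0, 0, 0, 0, 0], [0.4, 0, 0, 0, 0, 0, 0]], "squeeze": 20}}

```text
time_s: 18.45
position: [0.4639, 0.1115, 0.1346]
ee_rot: [-2.221, 2.221, -0.0]
ft_force: [0.1, 0.3, 0.3]
finger_gap: 0.0333
grasp_force: 0.0
```

Call:
{"method": "step_arm", "body": {"motion": [[0.4, 0, 0, 0, 0, 0, 0], [0.4, 0, 0, 0, 0, 0, 0], [0.4, 0, 0, -0.05, 0, 0, 0], [0.4, 0, 0, -0.2, 0, 0, 0], [0.4, 0, 0, -0.35, 0, 0, 0]]}}

```text
time_s: 18.95
position: [0.4621, 0.1105, 0.2057]
ee_rot: [2.217, -2.218, -0.002]
ft_force: [1.3, 0.4, -0.5]
finger_gap: 0.0339
grasp_force: 0.0
```

Call:
{"method": "step_arm", "body": {"motion": [[0.4, 0, 0, -0.4, 0, 0, 0], [0.4, 0.4, 0, -0.1, 0, 0, 0], [0.4, 0.4, 0, 0, 0, 0, 0], [0.4, 0.4, 0, 0, 0, 0, 0], [0.4, 0.4, 0, 0, 0, 0, 0]]}}

```text
time_s: 19.45
position: [0.4634, -0.0821, 0.2677]
ee_rot: [-2.222, 2.219, -0.002]
ft_force: [0.6, 0.7, -0.3]
finger_gap: 0.0343
grasp_force: 0.0
```

```bash
python3 - <<'E'
from h import *
from rig import arm
np.set_printoptions(precision=4,suppress=True)
ms=[arm.camera_model(n) for n in("scene","side")];ims=[arm.read_camera(n) for n in("scene","side")]
for n,i in zip(("scene","side"),ims): cv2.imwrite(f"pics/{n}7.png",i[:,:,::-1])
B={"Lst":((335,178,403,262),(300,182,373,265),.065,.146),"Sst":((397,225,456,300),(301,240,366,325),.05,.122)}
V=[(m,i,1) for m,i in zip(ms,ims)]
for k,b in B.items():
    es=[ext(mask(i,x)) for i,x in zip(ims,b[:2])];w,r=fit(ms,es,b[2]);print(k,[e.tolist() for e in es],w,r.round(1))
    print(" tilt",edgefit(V,w,[(b[2],0),(b[2]-.008,0)],True,1.5)[0])
print(arm.state()["position"])
a,b=ims;cv2.imwrite("pics/c7.png",np.hstack([cv2.resize(a[170:310,330:470],(400,400)),cv2.resize(b[175:335,280:390],(275,400))])[:,:,::-1])
E
```

```text
Lst [[341.5, 398.5, 191.5], [306.5, 368.5, 190.5]] [0.5249 0.11   0.1461] [ 0.1 -0.2  0.1 -0.3  0.3 -0. ]
 tilt [ 0.5258  0.1079  0.1459 -0.0777  0.0348]
Sst [[405.5, 453.5, 236.5], [306.5, 361.5, 252.5]] [0.5163 0.2889 0.1218] [-0.5  0.4 -0.1 -0.3  0.4  0.1]
 tilt [ 0.5178  0.2901  0.1206 -0.0343  0.0402]
[ 0.4629 -0.085   0.2672]
```

View pics/c7.png

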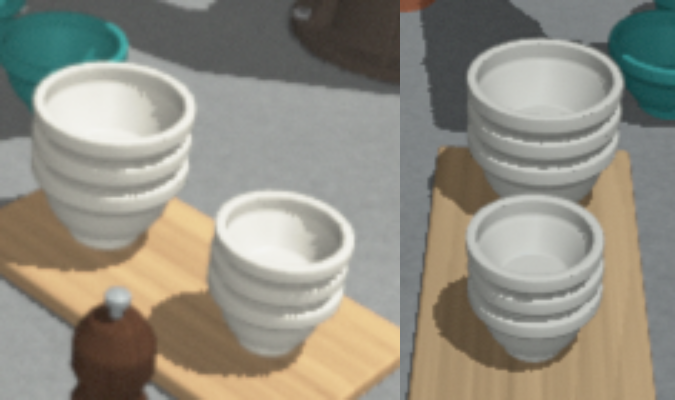

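Both stacks show three evenly spaced, level rims. The top rims are at 0.146 and 0.122 m, exactly the nested heights, and the gripper is clear. Handing in.

```bash
python3 -c "
from rig import arm
print(arm.job_done())"
```

```text
the job is handed in; nothing more can be done
None
```

Both loose bowls are nested in the stacks of their own size, with top rims measured at 0.146 m (large) and 0.122 m (small) as expected; the job is handed in at about 19.5 s, and no verdict was returned.

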